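# Finish a crosswise cooling crib with slats lying flush in a tray

## Robot

A 6-joint arm with a two-finger parallel gripper is mounted at the origin on the work surface. World frame = base frame: x ahead of the robot, y to its left, z up, the work surface at z = 0. Lengths are in mm, angles in rad, forces in N, time in s.
With the tool pointing down it reaches from about 350 to 850 mm from the base axis. Payload 8.1 kg.
Tool frame: the origin (TCP) lies midway between the tips of the shut fingers; the grasp point (between the pads) lies 19 mm behind it; z points along the fingers, y is the line along which they close (so a half turn about z gives the same grasp; the last joint's range is limited). The gripper opens to 93 mm and grips with 3 to 60 N. Pads are 15 mm wide; open, the fingers measure 128 mm over their backs; the gripper's body (75 mm by 188 mm) begins 65 mm behind the grasp point.
Start: joints at [1.252, 0.13, 1.488, -0, 1.523, -0.085], TCP at [138.983, 583.686, 218.635] pointing down, gripper open.
Joint ranges: [-2.96, 2.96], [-0.89, 2.26], [0.02, 2.5], [-1.34, 4.48], [0, 2.73], [-2.66, 2.66]. Speed limits (rad/s): [2.39, 2.39, 2.79, 3.14, 3.14, 3.14].

## Interface

Orientations are given as a unit quaternion [x, y, z, w].
In Python, from station import * gives the robot as it stands. Calls block until the motion is done:
- goto(position, orientation): joint-space move of the TCP to a pose.
- move_straight(position, vel=150, rotation=None, f_stop=None): straight line of the TCP; rotation=None keeps the orientation; vel is the mean speed in mm/s. With f_stop (N) it stops when the force on the tool has changed by that much, and returns True; else False.
- goto_joints(angles): joint-space move.
- move_gripper(opening): finger opening in mm; the grip force is fixed at half the most; returns when the fingers have stopped.
- sleep(seconds).
- ik(position, orientation): joint angles nearest the present ones, or None.
- get_image(name): name is "side" or "top" or "wrist"; returns a dict with "color" (420x560x3 uint8, red, green, blue), "camera_matrix" (3x3 intrinsics, pixels), "extrinsics" (4x4, takes a point from world to camera coordinates). Camera axes: x right, y down, z forward; pixel columns grow to the right and rows downward; lengths in mm; the calibration is good to about 2 mm. A picture is of the moment at which its call begins. There is no depth.
A pose or a line that the arm cannot do raises MotionError and nothing moves.
- job_done(): hands the job in; it is judged then, once.
Trained networks look in the newest picture that a camera, given by its name, has taken for a name from the list of things; names that differ only in an ending like _2 or _b are one class to them, and where a whole thing is asked for, a point or a joint stands for the part that bears it (a point fixed in the world has none). Each returns a list of dicts, best first, with "confidence" (0 to 1); they miss things now and then, are a little off and sometimes report something else, mostly with a low value. They report only what shows in the picture. A call takes as long as a camera call. They do not tell look-alikes from the thing itself.
- outline_of(camera, name): "region" (420x560 bool, what is visible of it) and "extent" ([left, top, width, height] in pixels, round what is visible of it).
Readings, each from a call of its own:
- get_time(): time.
- get_joint_positions(): joint angles.
- get_qd(): joint speeds.
- get_effort(): joint torques, N m.
- get_position(): TCP position.
- get_tcp_rot(): TCP orientation.
- get_contact_force(): force on the tool from outside, world axes, zero at the start.
- get_ft_torque(): the same for the moment, N m.
- get_grip_width(): finger opening in mm.
- get_grasp_force(): force on a finger pad.
Only numpy, scipy, OpenCV 4.12 (cv2) and the standard library are available. Lean on these libraries where they do the work, as an engineer would, in place of code of your own. Each camera call takes 0.05 s, during which the arm holds its last target. There are 200 camera calls.

## Task

Finish the cooling crib for the heat sink on the black skid, where one long slat already lies across the two bearers: lay the second long slat across the bearers beside it, centred between the free pairs of scribed lines, then the two short slats crosswise and centred on the long ones, straight above the bearers, and let go of all of them. The slats lie almost flush in the tray's grooves where no gripper can pinch them, so press lightly on their tops from above (never harder than about 50 N on a slat) and slide them out of the open groove ends onto the apron before picking them up. Leave the laid slat, the heat sink, the clear lens and the terminal strip where they are.

Things in the scene. Friction and masses are not known exactly. Their poses are not given: they have to be found in the camera images.
- long: Long straight wooden slat, 150 long x 22 wide x 16 mm thick; origin at the centre of its underside, x along its length, y across its width, z up. Starts in one of the tray's three grooves (which one varies)
- short_1: Short straight wooden slat, 110 long x 22 wide x 16 mm thick; origin at the centre of its underside, x along its length, y across its width, z up. Starts in one of the tray's three grooves (which one varies)
- short_2: Short straight wooden slat, 110 long x 22 wide x 16 mm thick; origin at the centre of its underside, x along its length, y across its width, z up. Starts in one of the tray's three grooves (which one varies); same as short_1
- laid: The long slat already laid, loose, across the bearers: 150 x 22 x 16 mm, along crib y at crib x = -35 mm, underside 24 mm above the counter; origin at the centre of its underside, x along its length
- tray: Grey waxed (slippery) tray, fixed, 252 x 182 mm, floor 6 mm thick from x = -110 to +142 mm; origin on the counter, z up. Three grooves along x, 25 mm wide, at y = -56, 0, +56 mm, from open mouths at x = -30 to the closed back at x = +135 mm. Ribs between are 21 mm high, slat tops 22 mm. Slats slide out along -x onto the open apron, 6 mm high
- tray_floor: The tray's 6 mm floor plate, apron included, on which the slats lie and slide; same origin and axes as the tray
- tray_mouth (a point): Middle of the line of groove mouths, at floor height, where the apron begins (tray x = -30, y = 0, z = 6 mm); axes as the tray
- crib: Black skid plate 160 x 160 x 8 mm, fixed; origin on the counter at its centre, z up. Carries two fixed wooden bearers along its x axis, each 140 long x 22 wide x 16 mm high, at y = -35 and +35 mm, tops 24 mm above the counter, with scribed lines either side of each long slat's place
- seat_long (a point): Where the underside centre of the second long slat belongs, lying along crib y: crib x = +35, y = 0, z = 24 mm; z up
- seat_short_a (a point): Where the underside centre of one short slat belongs, lying along crib x on top of the long slats: crib x = 0, y = -35, z = 40 mm; z up. The two short seats are interchangeable
- seat_short_b (a point): Where the underside centre of the other short slat belongs, lying along crib x on the long slats: crib x = 0, y = +35, z = 40 mm; z up. The two short seats are interchangeable
- heat_sink: Bystander: pewter-coloured finned heat sink, 60 x 80 x 34 mm, origin at its underside centre
- lens: Bystander: clear acrylic signal lens, 64 mm across, 22 mm high, origin at its underside centre
- terminal_strip: Bystander: terminal strip 110 long (its own y) x 24 x 20 mm, origin at its underside centre
Mind the look-alikes: they are no part of the job. What is shaped like the short_2 but purple or turquoise is not meant.

How it is judged:
By the outcome, as a careful person would: the job done as asked, in the order asked, and still so for the second after the job is handed in, with the robot touching nothing.
It also fails if it takes over 72 s, if anything falls off the work surface, if the arm or the gripper's body presses on something with over 40 N, if the wrist force passes 120 N, or if a joint passes its speed limit or range.

## Working session

There is one attempt and no reset: what is moved stays moved. The work goes in short steps, each a Python script; the robot and the scene stay as the last script left them, time stands still between calls to the robot, and variables do not carry over. Pictures are saved under pics/ and viewed, at most 10 in all, crops included, and the job is handed in when it is done.

```bash
ls; mkdir -p pics
python3 - <<'E'
from station import *
import cv2,numpy as np
for n in ("top","side"):
    d=get_image(n); cv2.imwrite(f"pics/{n}0.png",cv2.resize(d["color"][:,:,::-1],None,fx=1.42,fy=1.42,interpolation=cv2.INTER_CUBIC)); print(n,d["camera_matrix"].tolist(),np.round(d["extrinsics"],4).tolist())
    for o in ("long","short_1","laid","tray","crib","heat_sink","lens","terminal_strip"):
        print(o,[(round(r["confidence"],2),r["extent"]) for r in outline_of(n,o)])
print(get_time(),get_tcp_rot())
E
```

```text
pics
top [[467.9028233131677, 0.0, 276.8198174312507], [0.0, 467.9028233131677, 208.02244434897233], [0.0, 0.0, 1.0]] [[-0.0202, -0.9998, -0.0035, 75.5837], [-0.9764, 0.0205, -0.2148, 594.0609], [0.2148, -0.0009, -0.9766, 1114.0735], [0.0, 0.0, 0.0, 1.0]]
long [(0.92, [229.8, 211.3, 12.5, 58.1]), (0.55, [211.8, 219.5, 6.2, 45.1])]
short_1 [(0.88, [187.4, 156.1, 24.4, 40.0]), (0.84, [187.4, 224.7, 11.9, 40.7]), (0.62, [132.5, 189.8, 14.0, 40.0]), (0.56, [210.3, 220.3, 11.1, 42.6])]
laid [(0.74, [374.6, 249.8, 57.3, 20.5])]
tray [(0.58, [178.6, 206.8, 73.8, 101.2])]
crib [(0.6, [359.2, 210.5, 76.8, 72.8]), (0.41, [236.6, 143.9, 33.1, 21.6])]
heat_sink [(0.62, [235.0, 144.0, 34.8, 27.1])]
lens [(0.72, [313.9, 140.4, 19.7, 22.4])]
terminal_strip [(0.92, [296.1, 240.7, 13.2, 46.8])]
side [[472.46187733598305, 0.0, 280.5881291217982], [0.0, 472.46187733598305, 210.90377344901088], [0.0, 0.0, 1.0]] [[-0.9407, -0.3386, -0.0207, 574.0338], [-0.2242, 0.6663, -0.7112, 133.1382], [0.2546, -0.6644, -0.7027, 1110.2754], [0.0, 0.0, 0.0, 1.0]]
long [(0.91, [261.0, 250.9, 62.0, 21.0])]
short_1 [(0.72, [183.1, 335.9, 53.0, 17.3]), (0.64, [256.9, 285.6, 49.6, 19.9]), (0.63, [185.4, 261.6, 38.8, 31.4]), (0.61, [262.4, 267.4, 50.0, 17.8])]
laid [(0.52, [355.2, 140.2, 5.0, 34.8]), (0.16, [316.3, 211.5, 41.1, 21.4])]
tray [(0.85, [233.1, 238.7, 126.3, 97.1])]
crib [(0.66, [316.8, 144.4, 56.0, 39.9])]
heat_sink [(0.72, [193.0, 207.7, 38.2, 33.3]), (0.23, [315.0, 144.4, 58.3, 39.4])]
lens [(0.55, [226.9, 170.2, 19.0, 17.1])]
terminal_strip [(0.75, [314.7, 213.5, 44.8, 18.4]), (0.65, [194.5, 207.7, 35.3, 35.8])]
0.9 [1.16635844e-01 9.93174748e-01 5.46970157e-06 1.17203663e-05]
```

View pics/top0.png

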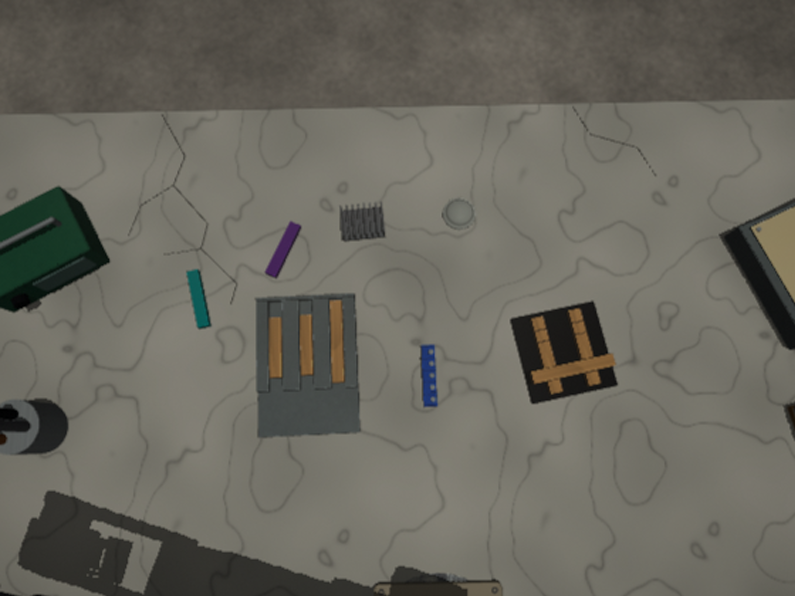

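View pics/side0.png

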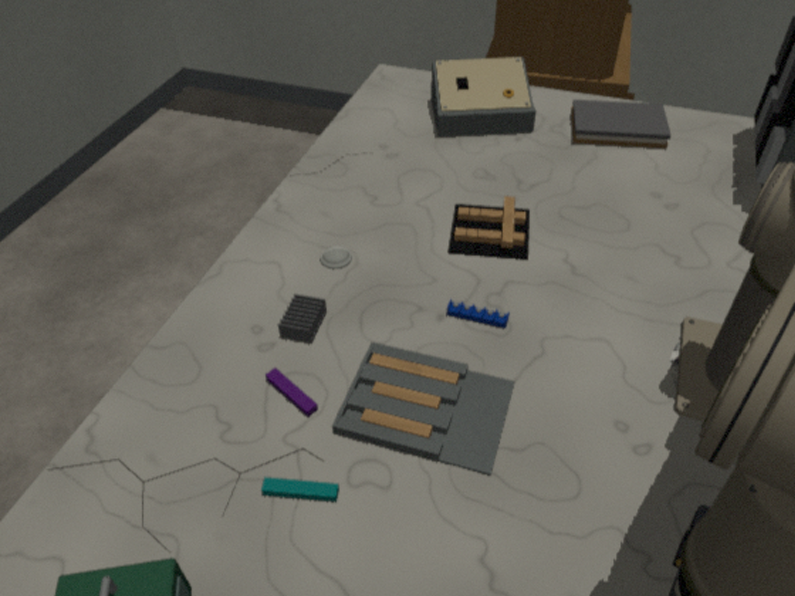

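The slat-shaped candidates in the top picture (zoomed pixels) are wooden ones in the tray at (275,347) short, (306,345) short and (337,340) long. The look-alikes are purple (283,250) and turquoise (198,299), and the laid slat is at (573,368). I choose the three wooden ones in the grooves. Next I'll locate the tray and crib and look at them from the wrist.

```bash
cat > h.py <<'E'
from station import *
import cv2,numpy as np
def px2w(d,uv,z):
    K=d["camera_matrix"];E=d["extrinsics"];R=E[:3,:3];t=E[:3,3]
    uv=np.atleast_2d(uv).astype(float)
    r=np.c_[uv,np.ones(len(uv))]@np.linalg.inv(K).T@R
    c=-R.T@t
    return (c+r*((z-c[2])/r[:,2])[:,None])[:,:2]
def w2px(d,P):
    P=np.atleast_2d(P)@d["extrinsics"][:3,:3].T+d["extrinsics"][:3,3]
    q=P@d["camera_matrix"].T
    return q[:,:2]/q[:,2:]
def quat(yaw): # tool down, tool x axis... y axis(closing) at angle yaw from world y
    from scipy.spatial.transform import Rotation as R
    return (R.from_euler('z',yaw)*R.from_quat([0,1,0,0])).as_quat()
def wood(d,smin=70):
    hsv=cv2.cvtColor(d["color"],cv2.COLOR_RGB2HSV)
    return cv2.inRange(hsv,(8,smin,60),(24,255,255))
def rects(d,z,smin=70,amin=60):
    """wood blobs -> min-area rects in world at height z"""
    c,_=cv2.findContours(wood(d,smin),cv2.RETR_EXTERNAL,cv2.CHAIN_APPROX_NONE)
    out=[]
    for k in c:
        if cv2.contourArea(k)<amin: continue
        w=px2w(d,k[:,0,:]+0.0,z).astype(np.float32)
        (cx,cy),(a,b),th=cv2.minAreaRect(w)
        if a<b: a,b,th=b,a,th+90
        th=(th+90)%180-90
        out.append((cx,cy,a,b,th))
    return out
def save(d,n,f=1.42): cv2.imwrite(f"pics/{n}.png",cv2.resize(d["color"][:,:,::-1],None,fx=f,fy=f,interpolation=cv2.INTER_CUBIC))
E
python3 - <<'E'
from h import *
d=get_image("top")
for r in rects(d,22): print(np.round(r,1))
for n in ("tray","crib"):
    for q in outline_of("top",n)[:1]:
        k=np.argwhere(q["region"])[:,::-1]
        print(n,cv2.minAreaRect(px2w(d,k,15).astype(np.float32)))
for n,z in (("lens",10),("terminal_strip",10),("heat_sink",15)):
    q=outline_of("top",n)[0]; k=np.argwhere(q["region"])[:,::-1]; print(n,px2w(d,k,z).mean(0))
w=get_image("wrist");E=w["extrinsics"];print(w["camera_matrix"][0],"cam pos",-E[:3,:3].T@E[:3,3],E[:3,:3].round(3).tolist())
for p in ([480,150,300],[500,-420,300]): print(ik(p,[0,1,0,0]))
E
```

```text
[515.1 279.3 109.4  23.3   1.2]
[518.  222.8 111.3  23.1   0.6]
[ 498.8 -250.4  152.4  141.6  -79. ]
[523.9 167.7 151.5  23.6   1.5]
[ 676.5 -645.2  185.5   79.2   -8.5]
tray ((483.32928466796875, 223.45562744140625), (253.0701446533203, 182.90463256835938), 1.636217713356018)
crib ((494.5437927246094, -241.04898071289062), (160.15147399902344, 160.2263641357422), 10.655085563659668)
lens [764.54935466 -64.64085149]
terminal_strip [458.72687977   3.19749274]
heat_sink [748.32093931 120.48987051]
[298.69060001   0.         278.45262808] cam pos [ 63.48857507 600.20164547 384.25772407] [[0.232, 0.973, 0.0], [0.935, -0.223, 0.276], [0.269, -0.064, -0.961]]
[ 2.00896958e-01 -1.53715635e-01  1.62333826e+00 -4.44089210e-16
  1.67197003e+00 -1.36989937e+00]
[-7.77148566e-01  2.57987525e-01  1.19751333e+00 -4.44089210e-16
  1.68609180e+00 -2.34794489e+00]
```

Run:
```python
from h import *
move_gripper(0)
a=np.radians(1.3)
j=[(ik([515,279,70],quat(s*np.pi/2+a)),s) for s in (1,-1)]
now=np.array(get_joint_positions()); j=[(np.abs(np.array(q)-now).max(),s,q[5]) for q,s in j if q is not None]; print(j)
s=min(j)[1]
goto([515,279,60],quat(s*np.pi/2+a))
d=get_image("wrist"); save(d,"w1")
for r in rects(d,22): print(np.round(r,1))
move_straight([515,279,32],vel=80)
print(move_straight([515,279,17],vel=15,f_stop=12),get_position(),get_contact_force(),get_time())
```

```text
[(np.float64(0.8426515542860633), -1, np.float64(0.3862702888224536))]
[468.8 181.2 329.4  99.2   1.4]
[514.4 282.  109.3  23.8   1.4]
True [515.06228706 279.04272263  22.32909345] [-1.05262877 -0.02119226  4.9774317 ] 5.7833
```

View pics/w1.png

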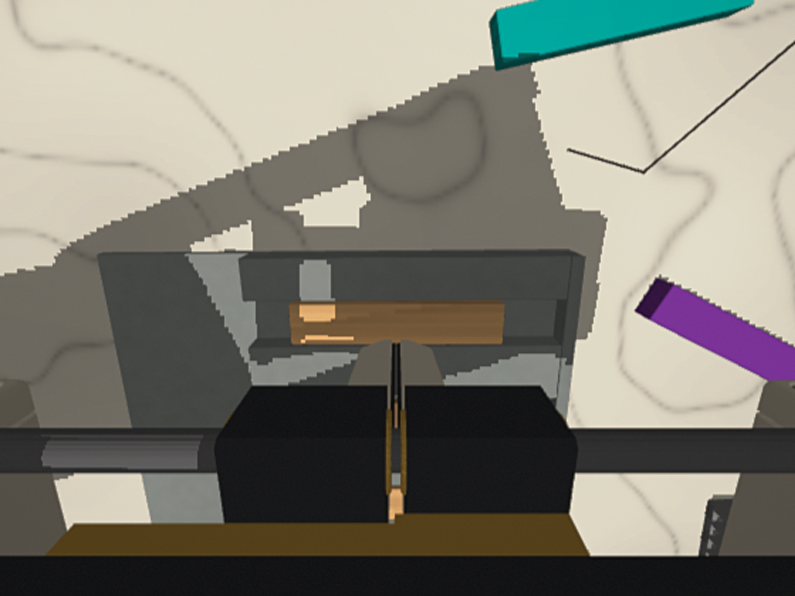

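The wrist picture shows the wooden short slat at about (397,322) in its groove with the fingers over its middle, and purple and turquoise lie outside the tray. I have contact at z = 22.3, so I'll press a bit more and slide.

Run:
```python
from h import *
p=get_position()
for k in range(8):
    z=22.0-0.4*k
    move_straight([p[0],p[1],z],vel=15); f=get_contact_force()[2]; print(z,get_position()[2].round(2),f.round(1))
    if f>14: break
a=np.radians(1.3)
u=-np.array([np.cos(a),np.sin(a)])
t0=get_time()
for L in (10,106):
    q=p[:2]+u*L
    r=move_straight([q[0],q[1],z],vel=60,f_stop=25); print(r,get_position().round(1),get_contact_force().round(1))
    if r: break
move_straight([q[0],q[1],60],vel=150)
d=get_image("top")
for r in rects(d,22): print(np.round(r,1))
print(get_time()-t0,get_time())
```

```text
22.0 22.33 4.6
21.6 22.3 7.7
21.2 22.26 11.3
20.8 22.26 14.7
False [506.1 279.4  22.3] [-1.8 -0.9 10.1]
False [410.8 277.4  22.3] [1.5 0.4 7.8]
[518.  222.8 111.3  23.1   0.6]
[ 498.7 -250.4  152.4  141.7  -79. ]
[523.9 167.6 151.5  23.7   1.5]
[ 675.  -645.   182.6   79.2   -8.5]
2.5249999999999995 9.3083
```

Run:
```python
from h import *
a=np.radians(1.3); Q=quat(-np.pi/2+a)
t0=get_time()
for x,y in ((518,223.8),(524,168.2)):
    goto([x,y,35],Q)
    c=move_straight([x,y,20.3],vel=25,f_stop=40); f0=get_contact_force()
    if f0[2]<12: move_straight([x,y,19.8],vel=25)
    f1=get_contact_force(); z=19.8 if f0[2]<12 else 20.3
    L=(x-407)/np.cos(a); q=np.array([x,y])-L*np.array([np.cos(a),np.sin(a)])
    r=move_straight([q[0],q[1],z],vel=70,f_stop=25); print(c,r,f0.round(1),f1.round(1),get_contact_force().round(1),get_position().round(1))
    move_straight([q[0],q[1],50],vel=150)
goto([400,-20,300],quat(0)) 
d=get_image("top"); save(d,"t2")
for r in rects(d,22): print(np.round(r,1))
print(get_time()-t0,get_time())
```

```text
False False [-6.4 -1.5 16.3] [-6.4 -1.5 16.3] [2.5 0.3 9.6] [409.2 222.3  22.2]
False False [-6.5 -0.1 16.5] [-6.5 -0.1 16.5] [ 2.2 -0.2  9.7] [409.4 166.3  22.2]
[4.099e+02 2.221e+02 1.102e+02 2.290e+01 3.000e-01]
[410.9 277.6 110.2  22.9   0.9]
[409.4 165.4 150.3  23.6   1.4]
[ 462.4 -314.2   57.6   33.7   -8.9]
[ 675.1 -645.   182.6   79.2   -8.5]
8.675 17.9833
```

View pics/t2.png

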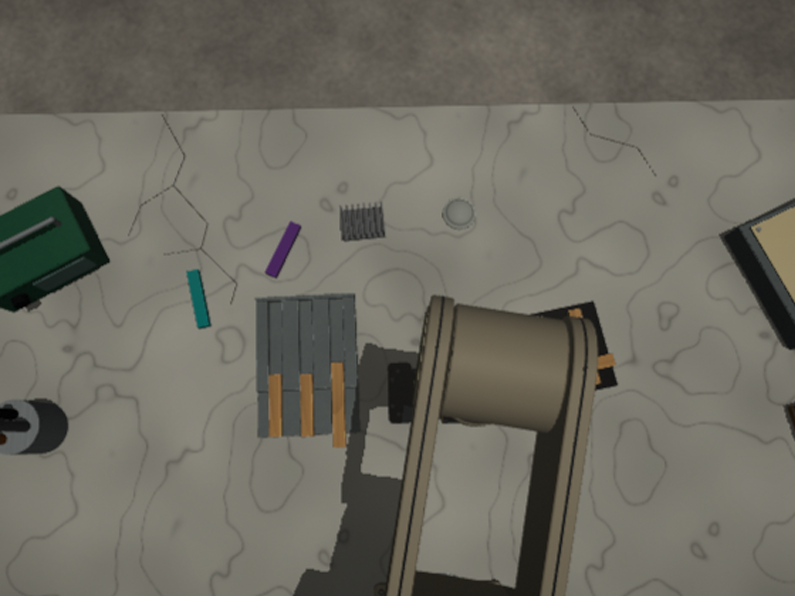

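All three slats now stick out on the apron, with centres at zoomed (275,405), (306,405) and (338,405); nothing else moved. I'll pick the long one and fit the crib pose from the top view.

```bash
cat >> h.py <<'E'
def box(x0,x1,y0,y1,z0,z1): return np.array([[x,y,z] for x in (x0,x1) for y in (y0,y1) for z in (z0,z1)],float)
PLATE=box(-80,80,-80,80,0,8)
BEAR=[box(-70,70,-46,-24,8,24),box(-70,70,24,46,8,24)]
LAID=box(-46,-24,-75,75,24,40)
def rigid(B,p):
    c,s=np.cos(p[2]),np.sin(p[2]); return np.c_[p[0]+c*B[:,0]-s*B[:,1],p[1]+s*B[:,0]+c*B[:,1],B[:,2]]
def sil(d,boxes,p,S=4):
    m=np.zeros((420*S,560*S),np.uint8)
    for B in boxes:
        h=cv2.convexHull(((w2px(d,rigid(B,p))+.5)*S*16).astype(np.int32)); cv2.fillConvexPoly(m,h,255,cv2.LINE_8,4)
    return cv2.resize(m,(560,420),interpolation=cv2.INTER_AREA)/255.
def fit(d,mask,boxes,p0,pad=12):
    from scipy.optimize import minimize
    u=w2px(d,np.vstack([rigid(B,p0) for B in boxes])); l=np.maximum(u.min(0)-pad,0).astype(int); h=(u.max(0)+pad).astype(int)
    sl=(slice(l[1],h[1]),slice(l[0],h[0])); m=mask[sl]/255.
    f=lambda q:np.abs(sil(d,boxes,[q[0],q[1],q[2]/100])[sl]-m).sum()
    q0=np.array([p0[0],p0[1],p0[2]*100])
    r=minimize(f,q0,method="Nelder-Mead",options=dict(initial_simplex=[q0,q0+[4,0,0],q0+[0,4,0],q0+[0,0,3]],xatol=.03,fatol=.05,maxiter=150))
    return np.array([r.x[0],r.x[1],r.x[2]/100]),r.fun/m.sum()
def dark(d,v=60):
    return cv2.bitwise_or((d["color"].max(2)<v).astype(np.uint8)*255,wood(d))
SL=box(-75,75,-11,11,0,16); SS=box(-55,55,-11,11,0,16)
E
python3 - <<'E'
from h import *
t0=get_time()
Q=quat(np.radians(1.4)); x,y=409.4,165.8
goto([x,y,60],Q); move_gripper(36)
print(move_straight([x,y,7.5],vel=60,f_stop=15),get_position().round(2))
d=get_image("top"); np.save("crib_top.npy",d,allow_pickle=True)
move_gripper(10); print(get_grip_width(),get_grasp_force(),get_contact_force().round(1))
move_straight([x,y,90],vel=150); print(get_grip_width(),get_contact_force().round(1),get_time()-t0,get_time())
p0=[494.5,-241,np.radians(10.8)]
print(fit(d,dark(d),[PLATE]+BEAR+[LAID],p0)); print(fit(d,wood(d),BEAR+[LAID],p0))
s=get_image("side"); print(fit(s,wood(s),BEAR+[LAID],p0)); print(fit(s,dark(s),[PLATE]+BEAR+[LAID],p0))
E
```

```text
False [409.78 165.9    7.87]
21.746243416802347 29.99724179506302 [ 0.5 -0.2  3.4]
21.968225465955367 [-0.3 -0.7 -0.6] 4.0916999999999994 22.075
(array([ 4.98405348e+02, -2.44855286e+02,  1.91501806e-01]), np.float64(0.0341020943911235))
(array([ 4.98443355e+02, -2.46549671e+02,  1.95560784e-01]), np.float64(0.11066298496639054))
(array([ 5.02594335e+02, -2.46945235e+02,  1.74093415e-01]), np.float64(5.983529411764706))
(array([ 503.59961522, -446.1445046 ,    0.85461359]), np.float64(0.6755170561375236))
```

```bash
cat >> h.py <<'E'
def crib2w(p,x,y): return rigid(np.array([[x,y,0.]]),p)[0][:2]
E
python3 - <<'E'
from h import *
t0=get_time(); C=np.array([498.4,-245.4,.192])
now=np.array(get_joint_positions()); s=crib2w(C,35,0); print(s)
best=[]
for yw in (C[2]-np.pi/2,C[2]+np.pi/2):
    q=ik([s[0],s[1],75],quat(yw)); print(yw,None if q is None else np.round(q,2))
    if q is not None: best.append((abs(q[5]-now[5]),yw))
yw=min(best)[1]; np.save("yw.npy",yw)
goto([s[0],s[1],75],quat(yw))
d=get_image("wrist"); save(d,"w3"); np.save("w3.npy",d,allow_pickle=True)
print(get_position(),get_time()-t0,get_time())
for b in ([PLATE],): print(w2px(d,rigid(PLATE,C))[1::2].round()*1.42)
E
```

```text
[ 532.75685937 -238.72121165]
-1.3787963267948966 [-0.51  0.2   1.68 -0.    1.26 -0.7 ]
1.7627963267948965 [-0.51  0.2   1.68 -0.    1.26  2.44]
[ 533.02365183 -237.38546405   75.02040184] 1.6082999999999998 23.7333
[[213.   431.68]
 [177.5  164.72]
 [467.18 431.68]
 [482.8  166.14]]
```

View pics/w3.png

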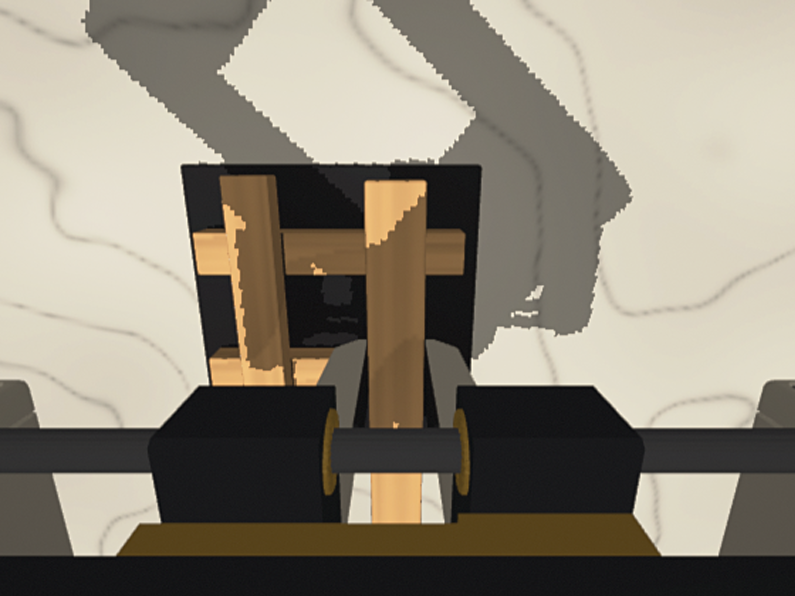

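The wrist picture shows the slat held between the fingers over its seat (about (395,300)), with the laid slat at (255,270). The plate's far corners at (181,165) and (481,164) match the projected fit within about 1 mm in the centre, so I'll place it.

Run:
```python
from h import *
t0=get_time(); C=np.array([498.4,-245.4,.192]); s=crib2w(C,35,0)
move_straight([s[0],s[1],34],vel=100)
print(move_straight([s[0],s[1],24.5],vel=20,f_stop=6),get_position().round(2),get_contact_force().round(1))
move_gripper(32); print(get_position().round(2))
move_straight([s[0],s[1],75],vel=150)
x,y=410.2,222.1
goto([x,y,60],quat(np.radians(1.3)))
d=get_image("top"); np.save("t4.npy",d,allow_pickle=True); print(get_time()-t0,get_time())
LONG=box(24,46,-75,75,24,40)
print(fit(d,dark(d),[PLATE]+BEAR+[LAID],C)); print(fit(d,wood(d),BEAR+[LAID,LONG],C))
s=w2px(d,[[*C[:2],24]])[0].astype(int)
cr=d["color"][s[1]-50:s[1]+50,s[0]-55:s[0]+55,::-1]; cv2.imwrite("pics/c4.png",cv2.resize(cr,None,fx=6,fy=6,interpolation=cv2.INTER_CUBIC))
```

```text
True [ 533.01 -238.91   25.74] [-0.   0.7  4.5]
[ 532.12 -238.37   24.65]
3.7250000000000014 27.4583
(array([ 4.98485059e+02, -2.45646378e+02,  1.83272247e-01]), np.float64(0.03852711134546093))
(array([ 4.98562362e+02, -2.47305467e+02,  1.94652801e-01]), np.float64(0.09381329304474442))
```

View pics/c4.png

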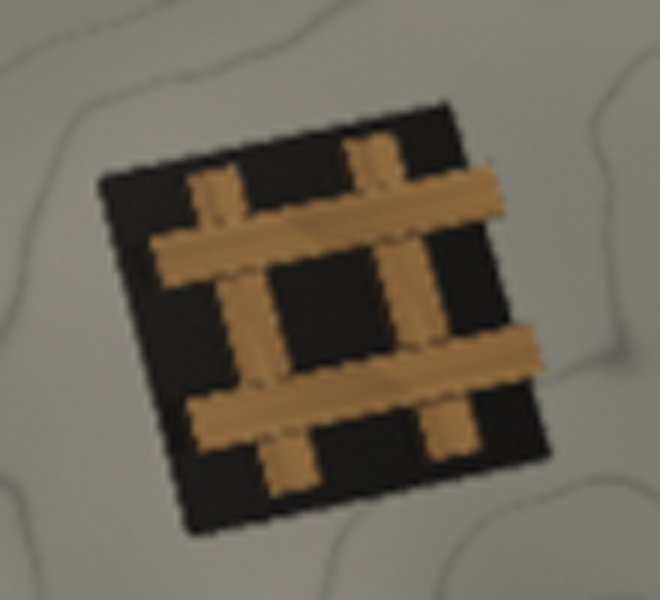

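Run:
```python
from h import *
from scipy.optimize import minimize
d=np.load("t4.npy",allow_pickle=True).item()
# wood probability: soft mask from R-B difference
img=d["color"].astype(float); sat=(img[:,:,0]-img[:,:,2]); 
C=np.array([498.5,-245.6,.190])
s=w2px(d,[[*C[:2],24]])[0].astype(int); sl=(slice(s[1]-48,s[1]+48),slice(s[0]-48,s[0]+48))
a=sat[sl]; hi=np.percentile(a[a>40],50); m=np.clip(a/hi,0,1); print(hi)
def mk(q):
    c=[q[0],q[1],q[2]]
    bx=[BEAR[0],BEAR[1]]
    M=sil(d,bx,c)
    for k,x in ((3,-35),(6,35)):
        L=np.c_[rigid(SL-[0,0,0],[x+q[k],q[k+1],np.pi/2+q[k+2]])]; L[:,2]+=24
        M=np.maximum(M,sil(d,[L],c))
    return M[sl]
sc=np.array([1,1,.01]*3); q0=np.r_[C,np.zeros(6)]
f=lambda v:((mk(q0+v*sc)-m)**2).sum()
r=minimize(f,np.zeros(9),method="Powell",options=dict(xtol=.02,ftol=1e-4,maxiter=8)); q=q0+r.x*sc
print(f(np.zeros(9)),r.fun,q.round(3))
```

```text
74.0
254.64386721519983 235.36095939388372 [ 4.98212e+02 -2.46064e+02  1.90000e-01  1.40000e-01 -6.41000e-01
  1.00000e-02  6.50000e-02 -3.87000e+00  4.00000e-03]
```

The long slat lies well between the lines laterally but about 3 mm off along its length, so I'll check it with a clear wrist view.

Run:
```python
from h import *
t0=get_time(); C=np.array([498.4,-245.6,.190]); yw=float(np.load("yw.npy"))
v=crib2w(C,0,-85); goto([v[0],v[1],130],quat(yw)); sleep(.1)
d=get_image("wrist"); save(d,"w5"); np.save("w5.npy",d,allow_pickle=True); print(get_time()-t0,get_time())
```

```text
2.183399999999999 29.6417
```

View pics/w5.png

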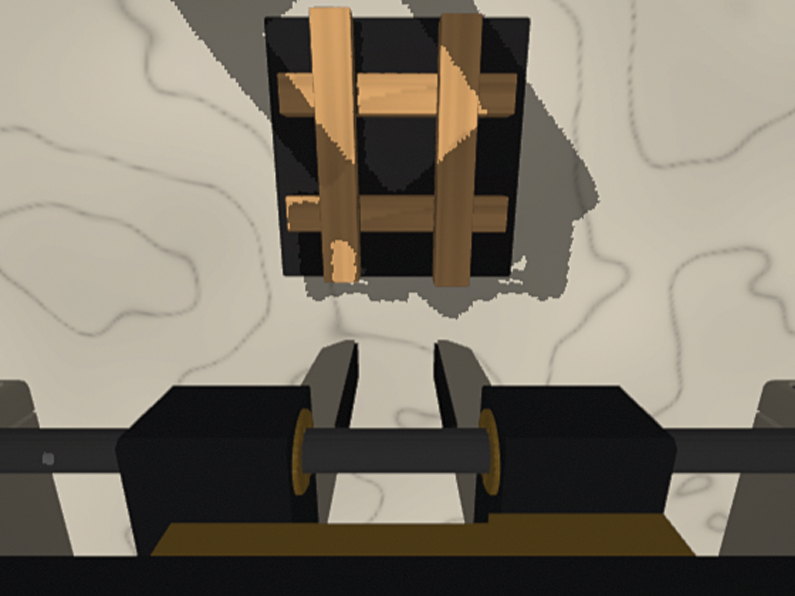

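The wrist picture shows both long slats flat: laid from (332,8) to (341,276), new from (461,14) to (452,280). I'll turn these into crib coordinates and shift if needed.

Run:
```python
from h import *
d=np.load("w5.npy",allow_pickle=True).item(); C=np.array([498.4,-245.6,.190])
def cr(uv,z):
    w=px2w(d,np.array(uv)/1.42-.15,z)-C[:2]; c,s=np.cos(C[2]),np.sin(C[2]); return np.c_[c*w[:,0]+s*w[:,1],-s*w[:,0]+c*w[:,1]].round(1).tolist()
print("laid",cr([[330,8],[341,276]],40)); print("new",cr([[461,14],[452,280]],40)); print("plate",cr([[265,17],[529,17],[284,275],[511,275]],8))
print("bear",cr([[278,94],[516,94],[287,212],[507,212]],24))
print(cr([[287,197],[287,231],[278,73],[278,115]],24))
```

```text
laid [[-35.4, 74.5], [-34.2, -70.2]]
new [[33.5, 72.0], [34.6, -72.5]]
plate [[-78.6, 80.1], [78.3, 80.7], [-78.1, -77.4], [80.0, -76.8]]
bear [[-69.8, 35.6], [69.8, 36.1], [-69.1, -32.7], [69.8, -32.1]]
[[-68.5, -23.4], [-69.9, -44.6], [-69.0, 46.7], [-70.6, 24.1]]
```

Run:
```python
from h import *
t0=get_time(); C=np.array([498.4,-245.4,.192]); yw=float(np.load("yw.npy"))
s=crib2w(C,34.8,0); e=crib2w(C,35.3,2.2)
goto([s[0],s[1],60],quat(yw)); move_straight([s[0],s[1],26],vel=80,f_stop=15); move_gripper(10)
move_straight([s[0],s[1],29],vel=40); move_straight([e[0],e[1],29],vel=20)
print(move_straight([e[0],e[1],25],vel=20,f_stop=6),get_position().round(2)); move_gripper(32)
move_straight([e[0],e[1],75],vel=150)
goto([345,250,130],quat(np.radians(1.3))); sleep(.1)
d=get_image("wrist"); np.save("w6.npy",d,allow_pickle=True); save(d,"w6"); print(get_time()-t0,get_time())
for r in rects(d,22): print(np.round(r,1))
t=get_image("top"); np.save("t6.npy",t,allow_pickle=True)
for r in rects(t,22): print(np.round(r,1))
```

```text
True [ 532.99 -236.68   26.48]
5.1666000000000025 34.8083
[546.8 275.2 442.   39.6 -88.8]
[472.6 179.8  73.2  14.2  -5.8]
[469.1 321.9  74.4  13.7   8.2]
[399.9 278.   97.6  22.9   1.5]
[400.1 222.7  99.7  22.8   1.6]
[4.259e+02 2.222e+02 7.820e+01 2.290e+01 3.000e-01]
[ 498.8 -250.7  152.9  141.6  -79. ]
[ 675.  -645.   182.6   79.2   -8.5]
```

View pics/w6.png

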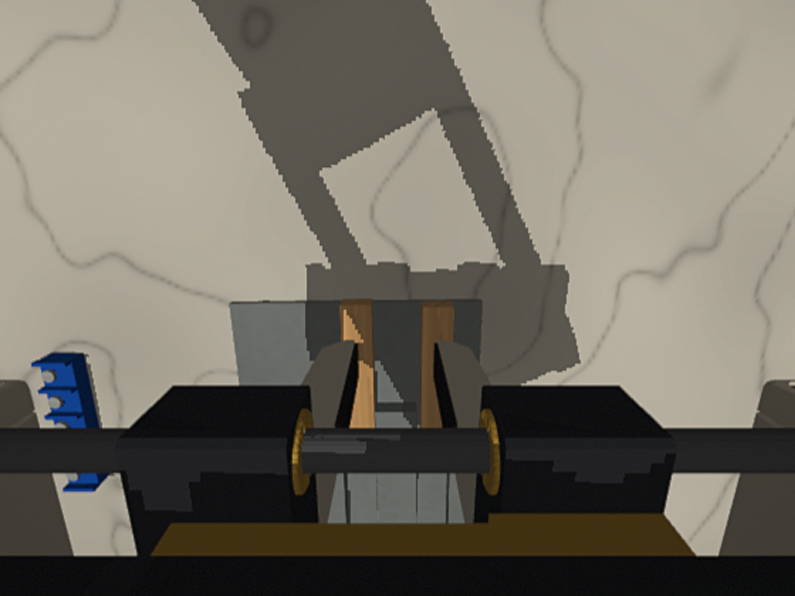

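The short slats' front ends show at zoomed (357,302) and (437,302); the wrist and top cameras agree on centre x of about 410.5. Next I'll pick and place the first short slat.

```bash
cat >> h.py <<'E'
def pickshort(x,y):
    Q=quat(np.radians(1.3)); goto([x,y,45],Q); move_gripper(36)
    move_straight([x,y,7.5],vel=80,f_stop=15); move_gripper(10)
    print("grip",get_grip_width(),get_position().round(2)); move_straight([x,y,90],vel=180)
def placeshort(C,x,y):
    s=crib2w(C,x,y); Q=quat(C[2])
    goto([s[0],s[1],80],Q); sleep(.15); move_straight([s[0],s[1],49],vel=80)
    print(move_straight([s[0],s[1],40.3],vel=20,f_stop=6),get_position().round(2)); move_gripper(32)
    move_straight([s[0],s[1],90],vel=180)
E
python3 - <<'E'
from h import *
C=np.array([498.4,-245.4,.192])
pickshort(411.1,222.5)
placeshort(C,0,-35+1.3)
v=crib2w(C,95,0); goto([v[0],v[1],150],quat(C[2])); sleep(.1)
d=get_image("wrist"); save(d,"w7"); np.save("w7.npy",d,allow_pickle=True); print(get_time())
E
```

```text
grip 21.30167886576139 [410.07 222.17   6.26]
True [ 504.88 -278.53   40.28]
41.8
```

View pics/w7.png

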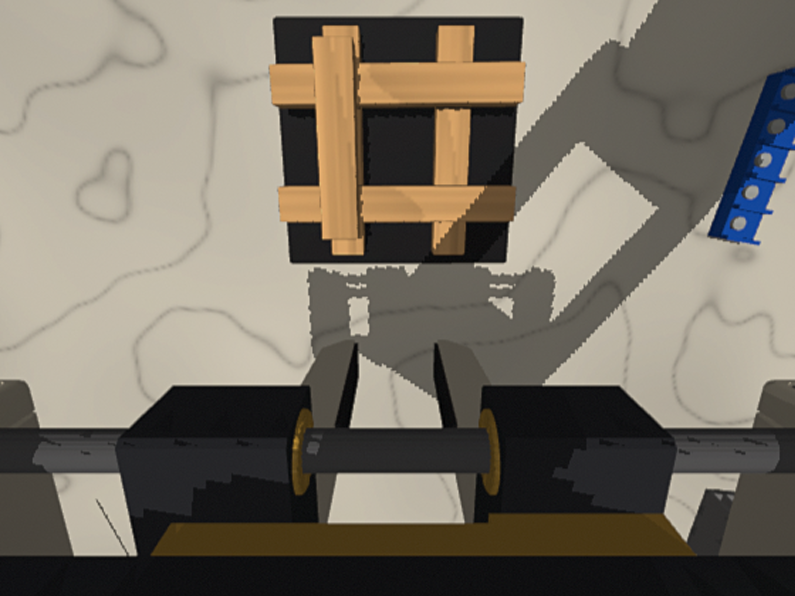

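Run:
```python
from h import *
d=np.load("w7.npy",allow_pickle=True).item(); C=np.array([498.4,-245.4,.192])
def cr(uv,z):
    w=px2w(d,np.array(uv)/1.42-.15,z)-C[:2]; c,s=np.cos(C[2]),np.sin(C[2]); return np.c_[c*w[:,0]+s*w[:,1],-s*w[:,0]+c*w[:,1]].round(1).tolist()
print("plate",cr([[274,17],[523,17],[291,262],[508,262]],8))
print("laid ends",cr([[270,83],[524,80]],40)); print("new ends",cr([[279,200],[515,200]],40))
print("laid edges",cr([[420,64],[420,97]],40),"new",cr([[420,186],[420,214]],40))
print("rbear",cr([[438,26],[473,26],[433,254],[465,254],[434,150],[467,150]],24))
print("lbear",cr([[358,26],[364,250]],24))
print("short",cr([[313,37],[354,37],[322,238],[361,238],[317,130],[357,130]],56))
```

```text
plate [[-79.0, -77.0], [-79.1, 80.3], [78.4, -77.0], [78.6, 82.1]]
laid ends [[-35.1, -74.1], [-36.7, 75.0]]
new ends [[32.1, -73.9], [32.2, 75.0]]
laid edges [[-45.1, 13.8], [-27.5, 14.1]] new [[23.6, 14.9], [40.9, 15.1]]
rbear [[-69.3, 25.2], [-69.3, 46.3], [69.6, 25.5], [69.6, 47.6], [1.4, 24.5], [1.5, 45.9]]
lbear [[-69.3, -22.9], [66.8, -22.1]]
short [[-54.6, -44.8], [-54.6, -22.8], [53.8, -45.2], [53.8, -21.5], [-7.8, -45.1], [-7.7, -22.3]]
```

Plate, bearers and slat agree: the short slat is at about (0, -35) relative to the crib, and both long slats are aligned to within 1 mm. The second short slat follows.

Run:
```python
from h import *
C=np.array([498.4,-245.4,.192])
pickshort(411.6,277.8)
placeshort(C,0,35+1.3)
v=crib2w(C,95,0); goto([v[0],v[1],150],quat(C[2])); sleep(.1)
d=get_image("wrist"); save(d,"w8"); np.save("w8.npy",d,allow_pickle=True); print(get_time())
```

```text
grip 21.543593767186653 [410.46 277.32   6.29]
True [ 491.51 -209.81   40.29]
50.1333
```

View pics/w8.png

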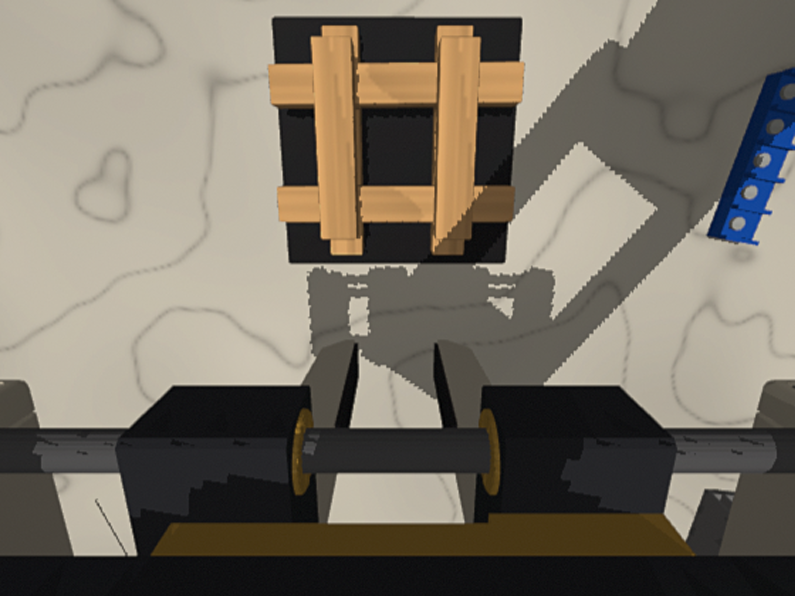

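The finished crib shows both short slats from row 37 to 238, straight above the bearers (columns about 335 and 458), with the long slats untouched. I'll hand it in.

```bash
python3 -c "
from station import *
print(job_done())"
```

```text
the job is handed in; nothing more can be done
None
```

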